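Neck cauls to the other rack in the same order, and the sawn-off half back on its block

TASK

Move the three grooved neck blocks from the full rack to the empty one, keeping their order from left to right, each standing upright in the middle of its bay on the cork with its groove running along the row as before, and do not tip any of them over. Once all three stand there, take the loose half from its little stand and set it tongue down on the block it was sawn from, so that it sits fully home with its sides and ends flush.

Things in the scene. Friction and masses are not known exactly. Their poses are not given: they have to be found in the camera images.
- vee_c (a point): V block: beech block, 56 mm wide (x, across the groove), 40 mm long (y, along it), 48 mm high, about 90 g, with a V groove with 45 degree faces, 40 mm wide at the top and 20 mm deep, leaving walls 8 mm wide at the top along its top, all dark-lined. Point: centre of the block, 24 mm above its underside; z up. Take it by its side faces, 56 mm apart, fingers closing along its x.
- round_c (a point): Round block: beech block, 56 mm wide (x, across the groove), 40 mm long (y, along it), 48 mm high, about 90 g, with a half-round groove 30 mm wide and 15 mm deep along its top, all dark-lined. Point: centre of the block, 24 mm above its underside; z up. Take it by its side faces, 56 mm apart, fingers closing along its x.
- square_c (a point): Square block: beech block, 56 mm wide (x, across the groove), 40 mm long (y, along it), 48 mm high, about 90 g, with a square-cornered slot 20 mm wide and 22 mm deep along its top, all dark-lined. Point: centre of the block, 24 mm above its underside; z up. Take it by its side faces, 56 mm apart, fingers closing along its x.
- cap_c (a point): Loose half of the V block: beech plate 56 (x) x 40 (y) x 22 mm, 60 g, 45-degree V tongue 37 mm wide, 18.5 mm deep along y below. Point: plate centre, 11 mm above its shoulders; z up. Starts 43 mm up on two rails of a fixed stand, 54 mm (x) x 90 mm, about 0.69 m out. Take it by the x faces. Home on the V block its point is 35 mm above the block's, 1.5 mm play across.
- pad_vee: bare cork pad, 66 x 50 x 3 mm, fixed in the bay of rack_a in which the V block stands at the start (origin at the centre of its underside; axes as rack_a). It stays there, so it shows which bay, left, middle or right, that block came from. All three pads look alike.
- pad_round: bare cork pad, 66 x 50 x 3 mm, fixed in the bay of rack_a in which the round block stands at the start (origin at the centre of its underside; axes as rack_a). It stays there, so it shows which bay, left, middle or right, that block came from. All three pads look alike.
- pad_square: bare cork pad, 66 x 50 x 3 mm, fixed in the bay of rack_a in which the square block stands at the start (origin at the centre of its underside; axes as rack_a). It stays there, so it shows which bay, left, middle or right, that block came from. All three pads look alike.
- rack_a: The full rack, brown wood, fixed: board 110 (x) x 216 (y) x 12 mm, origin under its centre on the bench, y along the row to the left seen from the robot, x away from it. Strips (tops 27 mm up) part three bays, 60 mm wide, open front and back, centres y = +68 (left), 0, -68 mm (right). Each bay holds a block, somewhat off centre, on a cork pad (top 15 mm above the bench).
- rack_b: The empty rack, brown wood, fixed: board 110 (x) x 216 (y) x 12 mm, origin under its centre on the bench, y along the row to the left seen from the robot, x away from it. Strips (tops 27 mm up) part three bays, 60 mm wide, open front and back, centres y = +68 (left), 0, -68 mm (right). Cork 66 x 50 mm in each bay, top 15 mm above the bench: a standing block's point is 39 mm up.

How it is judged:
On the way:
1. all three blocks stand in the other rack, in the order they had in the first, released, with the loose half not yet on (((y of pad_vee in the frame of rack_a between 0.038 and 0.098 m and x of vee_c in the frame of rack_b between -0.012 and 0.012 m and y of vee_c in the frame of rack_b between 0.056 and 0.08 m) or (y of pad_vee in the frame of rack_a between -0.03 and 0.03 m and x of vee_c in the frame of rack_b between -0.012 and 0.012 m and y of vee_c in the frame of rack_b between -0.012 and 0.012 m) or (y of pad_vee in the frame of rack_a between -0.098 and -0.038 m and x of vee_c in the frame of rack_b between -0.012 and 0.012 m and y of vee_c in the frame of rack_b between -0.08 and -0.056 m)) and z of vee_c in the frame of rack_b between 0.035 and 0.043 m and angle between each of vee_c, round_c, square_c's own z axis and vertical below 0.1 rad and angle between the y axis of each of vee_c, round_c, square_c and the y axis of rack_b, either way round below 0.2 rad and ((y of pad_round in the frame of rack_a between 0.038 and 0.098 m and x of round_c in the frame of rack_b between -0.012 and 0.012 m and y of round_c in the frame of rack_b between 0.056 and 0.08 m) or (y of pad_round in the frame of rack_a between -0.03 and 0.03 m and x of round_c in the frame of rack_b between -0.012 and 0.012 m and y of round_c in the frame of rack_b between -0.012 and 0.012 m) or (y of pad_round in the frame of rack_a between -0.098 and -0.038 m and x of round_c in the frame of rack_b between -0.012 and 0.012 m and y of round_c in the frame of rack_b between -0.08 and -0.056 m)) and z of round_c in the frame of rack_b between 0.035 and 0.043 m and ((y of pad_square in the frame of rack_a between 0.038 and 0.098 m and x of square_c in the frame of rack_b between -0.012 and 0.012 m and y of square_c in the frame of rack_b between 0.056 and 0.08 m) or (y of pad_square in the frame of rack_a between -0.03 and 0.03 m and x of square_c in the frame of rack_b between -0.012 and 0.012 m and y of square_c in the frame of rack_b between -0.012 and 0.012 m) or (y of pad_square in the frame of rack_a between -0.098 and -0.038 m and x of square_c in the frame of rack_b between -0.012 and 0.012 m and y of square_c in the frame of rack_b between -0.08 and -0.056 m)) and z of square_c in the frame of rack_b between 0.035 and 0.043 m and linear speed of each of vee, round, square below 0.02 m/s and contact force between the fingers and vee below 0.1 N and contact force between the fingers and round below 0.1 N and contact force between the fingers and square below 0.1 N and distance between cap_c and vee_c above 0.06 m), for 0.2 s.
At the end, for the whole second after the job is handed in: Blocks in the like bays of rack_b (12 mm in x and y, 4 mm in height, upright 0.1 rad, groove along the row 0.2 rad); loose half home on the V block (35 mm above its point within 3 mm, 5 mm across, 10 mm along, 0.12 rad; upright 0.1 rad); all at rest (below 20 mm/s) (((y of pad_vee in the frame of rack_a between 0.038 and 0.098 m and x of vee_c in the frame of rack_b between -0.012 and 0.012 m and y of vee_c in the frame of rack_b between 0.056 and 0.08 m) or (y of pad_vee in the frame of rack_a between -0.03 and 0.03 m and x of vee_c in the frame of rack_b between -0.012 and 0.012 m and y of vee_c in the frame of rack_b between -0.012 and 0.012 m) or (y of pad_vee in the frame of rack_a between -0.098 and -0.038 m and x of vee_c in the frame of rack_b between -0.012 and 0.012 m and y of vee_c in the frame of rack_b between -0.08 and -0.056 m)) and z of vee_c in the frame of rack_b between 0.035 and 0.043 m and angle between each of vee_c, round_c, square_c, cap_c's own z axis and vertical below 0.1 rad and angle between the y axis of each of vee_c, round_c, square_c and the y axis of rack_b, either way round below 0.2 rad and ((y of pad_round in the frame of rack_a between 0.038 and 0.098 m and x of round_c in the frame of rack_b between -0.012 and 0.012 m and y of round_c in the frame of rack_b between 0.056 and 0.08 m) or (y of pad_round in the frame of rack_a between -0.03 and 0.03 m and x of round_c in the frame of rack_b between -0.012 and 0.012 m and y of round_c in the frame of rack_b between -0.012 and 0.012 m) or (y of pad_round in the frame of rack_a between -0.098 and -0.038 m and x of round_c in the frame of rack_b between -0.012 and 0.012 m and y of round_c in the frame of rack_b between -0.08 and -0.056 m)) and z of round_c in the frame of rack_b between 0.035 and 0.043 m and ((y of pad_square in the frame of rack_a between 0.038 and 0.098 m and x of square_c in the frame of rack_b between -0.012 and 0.012 m and y of square_c in the frame of rack_b between 0.056 and 0.08 m) or (y of pad_square in the frame of rack_a between -0.03 and 0.03 m and x of square_c in the frame of rack_b between -0.012 and 0.012 m and y of square_c in the frame of rack_b between -0.012 and 0.012 m) or (y of pad_square in the frame of rack_a between -0.098 and -0.038 m and x of square_c in the frame of rack_b between -0.012 and 0.012 m and y of square_c in the frame of rack_b between -0.08 and -0.056 m)) and z of square_c in the frame of rack_b between 0.035 and 0.043 m and linear speed of each of vee, round, square, cap below 0.02 m/s and x of cap_c in the frame of vee_c between -0.005 and 0.005 m and y of cap_c in the frame of vee_c between -0.01 and 0.01 m and z of cap_c in the frame of vee_c between 0.032 and 0.038 m and angle between the y axis of cap_c and the y axis of vee_c, either way round below 0.12 rad); the robot touches nothing.
It fails at once if a block or the loose half is tipped over (leans more than 0.7 rad) (angle between any of vee_c, round_c, square_c, cap_c's own z axis and vertical above 0.7 rad).
It also fails if it takes over 93 s, if anything falls off the work surface, if the arm or the gripper's body presses on something with over 40 N, if the wrist force passes 120 N, or if a joint passes its speed limit or range.

ROBOT

A 6-joint arm with a two-finger parallel gripper is mounted at the origin on the work surface. World frame = base frame: x ahead of the robot, y to its left, z up, the work surface at z = 0. Lengths are in m, angles in rad, forces in N, time in s.
With the tool pointing down it reaches from about 0.35 to 0.975 m from the base axis. Payload 7.1 kg.
Tool frame: the origin (TCP) lies between the finger pads; the fingertips stand 14 mm ahead of it and the grasp point (between the pads) lies 5 mm behind it; z points along the fingers, y is the direction in which the jaws open and shut (so a half turn about z gives the same grasp; the last joint's range is limited). The gripper opens to 88 mm and grips with 3 to 60 N. Pads are 20 mm wide; open, the fingers measure 115 mm over their backs; the gripper's body (75 mm by 178 mm) begins 61 mm behind the grasp point.
Start: joints at [1.179, 0.423, 1.63, -0, 1.089, -0.019], TCP at [0.228, 0.582, 0.237] pointing down, gripper open.
Joint ranges: [-3, 3], [-0.9, 2.11], [0.09, 2.58], [-1.31, 4.45], [0.11, 2.69], [-2.54, 2.54]. Speed limits (rad/s): [2.39, 2.39, 3.01, 3.14, 3.14, 3.14].

INTERFACE

Orientations are given as a unit quaternion [x, y, z, w].
In Python, from cell import r gives the robot as it stands. The module is installed in compiled form; this text tells all that it offers.
- The arm moves only by the tool jog_arm, never from a script. Its argument "steps" is a list of rows, each an object with "delta_pos": the shift along the tool's x, y, z in mm, a list of three; "twist": the turn about the tool's z in degrees; "jaw": the opening, from -1 (shut) to 1 (fully open). A call has 1 to 8 rows; each row shifts and turns the commanded pose from where the row before left it, along the tool's axes as they then stand; what a row does not reach is not made up. A row lasts 1/12 s, in which the tool goes at most 41.7 mm and 7.16 degrees, less where a joint would pass 70% of its speed; a pose out of reach is approached as far as the arm can. A call is refused whole if a number of a shift passes 41.7 or a number of a turn 7.16, either way. A call with a gripper value outside its range is refused whole. The fingers move at their own pace and stop on an object; "force" is the grip in N (left out, the last holds). Time passes only in rows, so rows that do not move let the fingers close. It gives the time, the measured TCP pose, the force and the opening at its end, in the units of the state.
- r.read_state(): the state, without advancing time (a new reading comes with each control period).
- r.get_image(name): name is "side" or "top" or "wrist"; returns a dict with "image" (384x512x3 uint8, red, green, blue), "depth" (384x512 float32, m along the optical axis (not along the pixel's ray), 0 where there is no reading), "camera_matrix" (3x3 intrinsics, pixels), "R" (3x3) and "t" (3): a world point X has camera coordinates R X + t. Camera axes: x right, y down, z forward; pixel columns grow to the right and rows downward; lengths in m; the calibration is good to about 2 mm. A picture is of the moment at which its call begins.
- r.hand_in(): hands the job in, once; it reports no verdict.
The state is a dict: "t": time; "joint_pos": joint angles; "qvel": joint speeds; "tau": joint torques, N m; "eef_pos": TCP position; "eef_rot": TCP orientation; "contact_force": force on the tool from outside, world axes, zero at the start; "moment": the same for the moment, N m; "gripper_width": finger opening in m.
Only numpy, scipy, OpenCV 4.12 (cv2) and the standard library are available. Lean on these libraries where they do the work, as an engineer would, in place of code of your own. Each camera call takes 0.05 s, during which the arm holds its last target.

## Working session

There is one attempt and no reset: what is moved stays moved. The work goes in short steps, Python scripts to look and compute and a tool call to move; the robot and the scene stay as the last step left them, time stands still between calls to the robot, and variables do not carry over. Pictures are saved under pics/ and viewed, and the job is handed in when it is done.

Besides the shell and the picture viewer there is one more tool, called after "Call:" as name([rows], argument=value, ...), one row to a line, values as JSON. jog_arm: Moves the arm, as the interface text tells. Its arguments: {"type":"object","properties":{"steps":{"type":"array"},"force":{"type":"number"}},"required":["steps"]}

```bash
mkdir -p pics; ls; python3 - <<'E'
from cell import r
import cv2,numpy as np
s=r.read_state();print(s)
for n in ["top","side"]:
    g=r.get_image(n);cv2.imwrite(f"pics/{n}0.png",g["image"][:,:,::-1]);np.savez(f"{n}0.npz",**g)
    print(n,g["camera_matrix"],g["R"],g["t"])
E
```

```text
pics
{'t': 0.0, 'joint_pos': array([ 1.17900006e+00,  4.23804808e-01,  1.63067615e+00, -3.51297057e-05,
        1.08859321e+00, -1.90111788e-02]), 'qvel': array([ 0.00143355,  0.00048075, -0.00053088,  0.00021786, -0.00103174,
       -0.00192797]), 'tau': array([ 8.38277192e-04, -5.44631302e+01, -2.73665947e+01,  6.43760199e-02,
        2.26516742e-02, -1.13534604e-04]), 'eef_pos': array([0.22742215, 0.58159074, 0.23592962]), 'eef_rot': array([ 1.85307070e-01,  9.82680386e-01, -7.28360992e-04, -1.35858188e-04]), 'contact_force': array([-0.37961825,  1.10290339,  0.19906029]), 'moment': array([-0.0135855 ,  0.02569978, -0.02077728]), 'gripper_width': 0.0879588904737953}
top [[452.06335331   0.         249.07536814]
 [  0.         452.06335331 194.90623893]
 [  0.           0.           1.        ]] [[-0.02062745 -0.99973198  0.01051114]
 [-0.99068218  0.01902283 -0.13485904]
 [ 0.13462294 -0.013195   -0.99080904]] [-0.01150444  0.59402669  1.0507499 ]
side [[364.97863021   0.         259.10664948]
 [  0.         364.97863021 191.93962335]
 [  0.           0.           1.        ]] [[ 0.91152231 -0.41115203 -0.00900474]
 [-0.23086712 -0.4934658  -0.83856537]
 [ 0.34033432  0.76644994 -0.54472657]] [-0.52344837  0.18982639  0.5285348 ]
```

View pics/top0.png

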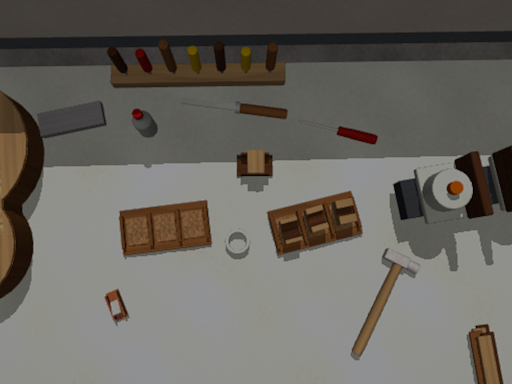

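View pics/side0.png

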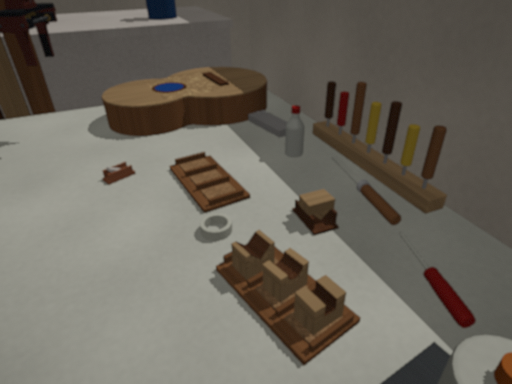

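```bash
python3 - <<'E'
import cv2,numpy as np
a=cv2.imread("pics/top0.png");s=cv2.imread("pics/side0.png")
c=cv2.resize(a[140:265,110:370],None,fx=3,fy=3,interpolation=cv2.INTER_CUBIC)
cv2.imwrite("pics/top0c.png",cv2.convertScaleAbs(c,alpha=1.8))
c=cv2.resize(s[140:360,160:370],None,fx=2.7,fy=2.7,interpolation=cv2.INTER_CUBIC);cv2.imwrite("pics/side0c.png",cv2.convertScaleAbs(c,alpha=1.3))
E
```

```text
(no output)
```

View pics/top0c.png

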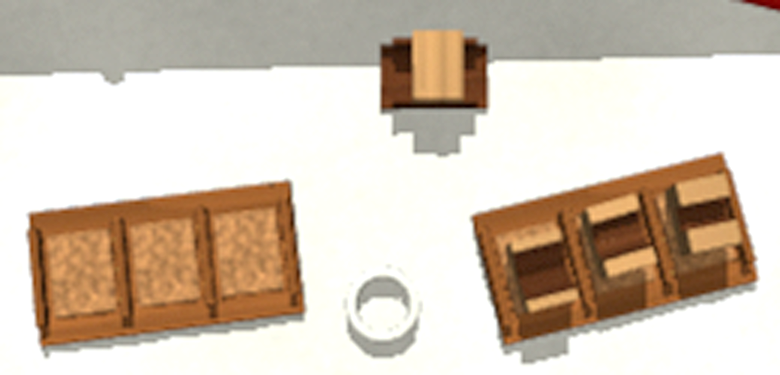

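View pics/side0c.png

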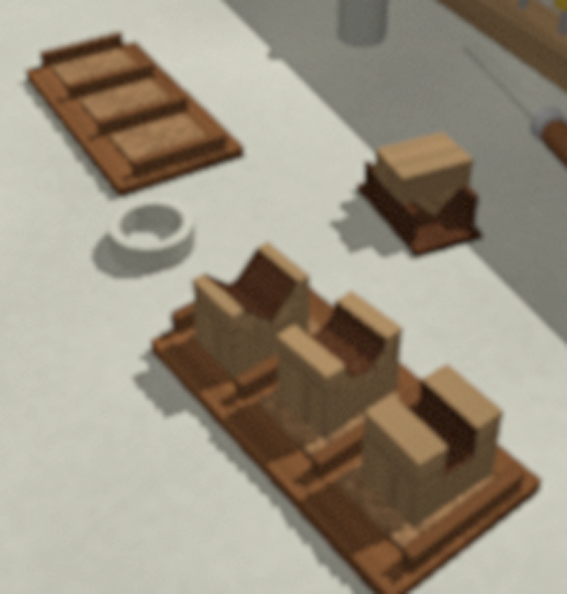

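```bash
cat > h.py <<'E'
import numpy as np,cv2
def cloud(g):
    K=g["camera_matrix"];d=g["depth"];v,u=np.mgrid[:d.shape[0],:d.shape[1]]
    P=np.stack([(u-K[0,2])/K[0,0]*d,(v-K[1,2])/K[1,1]*d,d],-1)
    return (P-g["t"])@g["R"]
def onplane(g,uv,z):
    K=g["camera_matrix"];uv=np.asarray(uv,float).reshape(-1,2)
    D=np.c_[(uv-K[:2,2])/[K[0,0],K[1,1]],np.ones(len(uv))]@g["R"];C=-g["R"].T@g["t"]
    return C+D*((z-C[2])/D[:,2])[:,None]
def rect(xy):
    (c,s,a)=cv2.minAreaRect((np.asarray(xy)*1000).astype(np.float32));return np.round(c,1),np.round(s,1),round(a,2)
E
python3 - <<'E'
import numpy as np,cv2
from h import *
for n in ["top","side"]:
    g=dict(np.load(n+"0.npz"));P=cloud(g);im=g["image"].astype(int);d=g["depth"]
    ok=d>0
    rgn=(P[...,0]>0.3)&(P[...,0]<0.78)&(abs(P[...,1])<0.35)&ok
    for nm,lo,hi in [("blocktop",.056,.07),("cap",.06,.075),("rack",.006,.02)]:
        m=(rgn&(P[...,2]>lo)&(P[...,2]<hi)).astype(np.uint8)
        k,l,st,_=cv2.connectedComponentsWithStats(m,connectivity=8)
        for i in range(1,k):
            if st[i,4]<40: continue
            q=P[l==i];print(n,nm,st[i],rect(q[:,:2]),q.mean(0).round(4))
E
```

```text
top blocktop [335 197  19  12 140] (array([ 568.3, -247.2]), array([18.6, 40.5]), 11.33) [ 0.568  -0.2468  0.0635]
top blocktop [306 204  18  12 117] (array([ 552.3, -176.8]), array([17.3, 40.7]), 15.52) [ 0.553  -0.1761  0.0632]
top blocktop [339 213  19  11 141] (array([ 531.5, -254.5]), array([18.1, 40.7]), 10.89) [ 0.5312 -0.2537  0.0637]
top blocktop [280 216  18  13 126] (array([ 524.8, -116.1]), array([19.7, 40.4]), 13.14) [ 0.5262 -0.1151  0.062 ]
top blocktop [311 221  18  11 116] (array([ 515.3, -187.2]), array([17.4, 39.7]), 15.44) [ 0.5142 -0.187   0.0633]
top blocktop [284 232  19  11 125] (array([ 489.4, -124.5]), array([18.7, 40.2]), 12.85) [ 0.4883 -0.1243  0.0623]
top cap [335 197  19  12 131] (array([ 568.3, -247.2]), array([18.6, 40.5]), 11.33) [ 0.5682 -0.2472  0.0638]
top cap [306 204  18  11 103] (array([ 554.1, -176.4]), array([14. , 40.8]), 17.26) [ 0.5539 -0.176   0.064 ]
top cap [339 213  19  11 135] (array([ 531.5, -254.5]), array([18.1, 40.7]), 10.89) [ 0.5314 -0.2543  0.064 ]
top cap [280 216  18  10  90] (array([ 527.4, -115.4]), array([16.2, 40.2]), 10.
[... 3229 characters left out ...]
) [ 0.6731 -0.0603  0.0097]
side rack [205 216  23  10 127] (array([492. ,  19.6]), array([18.4, 42.1]), 72.21) [0.4926 0.0229 0.0131]
side rack [201 226  32  13 178] (array([482.9, -11.3]), array([24.5, 58.4]), 74.09) [ 0.4811 -0.0168  0.0127]
side rack [404 238  25  31 125] (array([ 772.1, -210.8]), array([74.6,  6.9]), 75.45) [ 0.7703 -0.2148  0.0157]
side rack [274 246  10  18 101] (array([ 558.3, -117. ]), array([46.8, 14.4]), 61.5) [ 0.5577 -0.1147  0.0133]
side rack [ 216  258  145  106 3586] (array([ 529.2, -185.2]), array([110.1, 217.4]), 12.89) [ 0.5081 -0.2212  0.0134]
side rack [424 270  52  57 415] (array([ 737.3, -299.3]), array([100.7,  21.4]), 85.24) [ 0.735  -0.31    0.0148]
```

```bash
cat >> h.py <<'E'
def goto(x,y,z,az=None):
    from cell import r
    from scipy.spatial.transform import Rotation as R
    s=r.read_state();M=R.from_quat(s["eef_rot"]).as_matrix();p=s["eef_pos"]
    a=np.degrees(np.arctan2(M[1,1],M[0,1]))
    print("t%.2f"%s["t"],"tcp",p.round(4),"az %.2f"%a,"zt",M[:,2].round(3),"w %.4f"%s["gripper_width"],"F",s["contact_force"].round(1),"q",s["joint_pos"].round(2))
    d=np.array([x,y,z])-p
    print("delta tool now mm",(M.T@d*1000).round(1))
    if az is not None:
        w=a-az; M2=M@R.from_euler("z",w,degrees=True).as_matrix();print("twist",round(w,2),"delta after twist",(M2.T@d*1000).round(1))
E
python3 - <<'E'
import numpy as np,cv2
from h import *
for n in ["top","side"]:
    g=dict(np.load(n+"0.npz"));P=cloud(g);d=g["depth"]
    m=((P[...,0]>0.6)&(P[...,0]<0.76)&(abs(P[...,1]+.04)<0.08)&(d>0)&(P[...,2]>.05))
    q=P[m];print(n,np.histogram(q[:,2],10));zt=np.percentile(q[:,2],90);q=q[q[:,2]>zt-.006];print(rect(q[:,:2]),q.mean(0),len(q))
goto(.507,-.121,.16,13.3)
E
```

```text
top (array([15, 29, 50, 74, 89, 77, 31, 17,  3,  2]), array([0.05007327, 0.05118614, 0.05229902, 0.05341189, 0.05452477,
       0.05563764, 0.05675051, 0.05786339, 0.05897626, 0.06008913,
       0.06120201]))
(array([674. , -41.6]), array([38.8, 55. ]), 88.75) [ 0.67371833 -0.0415086   0.05493171] 372
side (array([ 15,   7,  14,  11,  34,  95, 145,  84,  14,   2]), array([0.05011686, 0.05084063, 0.0515644 , 0.05228816, 0.05301193,
       0.0537357 , 0.05445947, 0.05518323, 0.055907  , 0.05663077,
       0.05735453]))
(array([676.1, -42.2]), array([43.2, 57.4]), 88.82) [ 0.67496133 -0.04453608  0.05437774] 421
t0.10 tcp [0.2274 0.5816 0.236 ] az 68.64 zt [-0.001 -0.001 -1.   ] w 0.0879 F [0.4 0.2 0.6] q [ 1.18  0.42  1.63 -0.    1.09 -0.02]
delta tool now mm [-516.3 -552.5   76.7]
twist 55.34 delta after twist [-748.   110.5   76.7]
```

Call:
jog_arm([
  {"delta_pos":[0,0,0],"twist":6.9,"jaw":1},
  {"delta_pos":[0,0,0],"twist":6.9,"jaw":1},
  {"delta_pos":[0,0,0],"twist":6.9,"jaw":1},
  {"delta_pos":[0,0,0],"twist":6.9,"jaw":1},
  {"delta_pos":[0,0,0],"twist":6.9,"jaw":1},
  {"delta_pos":[0,0,0],"twist":6.9,"jaw":1},
  {"delta_pos":[0,0,0],"twist":6.9,"jaw":1},
  {"delta_pos":[0,0,0],"twist":6.9,"jaw":1},
], force=25)

```text
t: 0.77
eef_pos: [0.2275, 0.5818, 0.2362]
eef_rot: [0.622, 0.783, -0.0, 0.0]
contact_force: [-0.2, 0.0, 0.1]
gripper_width: 0.0879
```

```bash
python3 - <<'E'
from h import *
goto(.508,-.121,.16,13.3)
E
```

```text
t0.77 tcp [0.2275 0.5818 0.2362] az 13.10 zt [-0.    -0.001 -1.   ] w 0.0879 F [-0.2  0.   0.1] q [1.18 0.42 1.63 0.   1.09 0.95]
delta tool now mm [-748.   114.    76.7]
twist -0.2 delta after twist [-748.4  111.4   76.7]
```

Call:
jog_arm([
  {"delta_pos":[-37.4,5.7,0],"twist":0,"jaw":1},
  {"delta_pos":[-37.4,5.7,0],"twist":0,"jaw":1},
  {"delta_pos":[-37.4,5.7,0],"twist":0,"jaw":1},
  {"delta_pos":[-37.4,5.7,0],"twist":0,"jaw":1},
  {"delta_pos":[-37.4,5.7,0],"twist":0,"jaw":1},
  {"delta_pos":[-37.4,5.7,0],"twist":0,"jaw":1},
  {"delta_pos":[-37.4,5.7,0],"twist":0,"jaw":1},
  {"delta_pos":[-37.4,5.7,0],"twist":0,"jaw":1},
])

```text
t: 1.43
eef_pos: [0.3416, 0.2998, 0.2365]
eef_rot: [0.619, 0.785, -0.0, -0.0]
contact_force: [0.2, -0.2, -0.4]
gripper_width: 0.0876
```

Call:
jog_arm([
  {"delta_pos":[-37.4,5.7,0],"twist":0,"jaw":1},
  {"delta_pos":[-37.4,5.7,0],"twist":0,"jaw":1},
  {"delta_pos":[-37.4,5.7,0],"twist":0,"jaw":1},
  {"delta_pos":[-37.4,5.7,0],"twist":0,"jaw":1},
  {"delta_pos":[-37.4,5.7,0],"twist":0,"jaw":1},
  {"delta_pos":[-37.4,5.7,0],"twist":0,"jaw":1},
  {"delta_pos":[-37.4,5.7,0],"twist":0,"jaw":1},
  {"delta_pos":[-37.4,5.7,0],"twist":0,"jaw":1},
])

```text
t: 2.1
eef_pos: [0.4555, 0.0193, 0.2366]
eef_rot: [0.62, 0.785, -0.0, -0.0]
contact_force: [1.0, 0.4, 0.0]
gripper_width: 0.0878
```

Call:
jog_arm([
  {"delta_pos":[-37.4,5.7,0],"twist":0,"jaw":1},
  {"delta_pos":[-37.4,5.7,0],"twist":0,"jaw":1},
  {"delta_pos":[-37.4,5.7,0],"twist":0,"jaw":1},
  {"delta_pos":[-37.4,5.7,0],"twist":0,"jaw":1},
  {"delta_pos":[0,0,0],"twist":0,"jaw":1},
  {"delta_pos":[0,0,0],"twist":0,"jaw":1},
])

```text
t: 2.6
eef_pos: [0.5124, -0.1205, 0.2361]
eef_rot: [0.621, 0.784, -0.0, -0.0]
contact_force: [-0.3, 0.3, -0.4]
gripper_width: 0.0878
```

```bash
python3 - <<'E'
from h import *
from cell import r
goto(.508,-.121,.16,13.3)
g=r.get_image("wrist");cv2.imwrite("pics/w1.png",g["image"][:,:,::-1]);np.savez("w1.npz",**g)
P=cloud(g);d=g["depth"]
m=((d>0)&(P[...,2]>.055)&(P[...,2]<.07)).astype(np.uint8)
k,l,st,_=cv2.connectedComponentsWithStats(m,connectivity=8)
for i in range(1,k):
    if st[i,4]<100: continue
    q=P[l==i];print(st[i],rect(q[:,:2]),q.mean(0).round(4))
E
```

```text
t2.60 tcp [ 0.5124 -0.1205  0.2361] az 13.25 zt [-0.001  0.    -1.   ] w 0.0878 F [-0.3  0.3 -0.4] q [-0.25  0.28  1.85  0.    1.02 -0.49]
delta tool now mm [ 0.5 -4.4 76.2]
twist -0.05 delta after twist [ 0.5 -4.4 76.2]
[221 150  20  42 724] (array([ 490.6, -123.9]), array([18. , 40.6]), 14.23) [ 0.4899 -0.1231  0.061 ]
[259 150  20  41 716] (array([ 527.3, -114.9]), array([18.5, 40.2]), 13.75) [ 0.5279 -0.1137  0.0611]
[272 211  17  40 579] (array([ 554.7, -175.2]), array([16.2, 41.3]), 15.13) [ 0.5547 -0.1739  0.0621]
[233 214  18  39 569] (array([ 516.6, -186.3]), array([16.6, 40.9]), 15.75) [ 0.5155 -0.1848  0.0621]
[235 273  18  36 605] (array([ 533.4, -253.5]), array([18.5, 41.3]), 11.76) [ 0.5329 -0.2513  0.0626]
[268 274  20  36 616] (array([ 570. , -246.1]), array([18.5, 41. ]), 10.87) [ 0.5694 -0.244   0.0625]
```

View pics/w1.png

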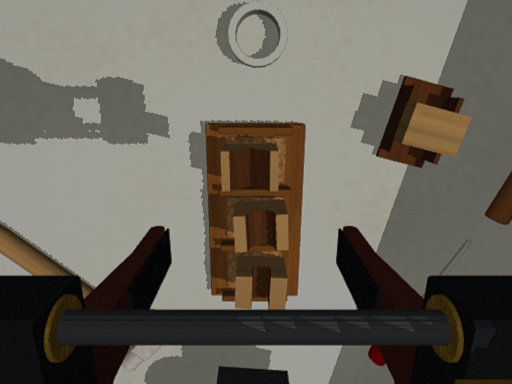

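Call:
jog_arm([
  {"delta_pos":[0.5,-2,36],"twist":0,"jaw":1},
  {"delta_pos":[0.4,-1.8,36],"twist":0,"jaw":1},
  {"delta_pos":[0,0,36],"twist":0,"jaw":1},
  {"delta_pos":[0,0,30],"twist":0,"jaw":1},
  {"delta_pos":[0,0,24],"twist":0,"jaw":1},
  {"delta_pos":[0,0,18],"twist":0,"jaw":1},
  {"delta_pos":[0,0,12],"twist":0,"jaw":1},
  {"delta_pos":[0,0,6],"twist":0,"jaw":1},
])

```text
t: 3.32
eef_pos: [0.5072, -0.1175, 0.0373]
eef_rot: [0.619, 0.785, -0.001, -0.001]
contact_force: [1.0, -0.2, -0.2]
gripper_width: 0.0881
```

Call:
jog_arm([
  {"delta_pos":[0,0,0],"twist":0,"jaw":0.4},
  {"delta_pos":[0,0,0],"twist":0,"jaw":0.2},
  {"delta_pos":[0,0,0],"twist":0,"jaw":0},
  {"delta_pos":[0,0,0],"twist":0,"jaw":-0.2},
  {"delta_pos":[0,0,0],"twist":0,"jaw":-0.2},
  {"delta_pos":[0,0,0],"twist":0,"jaw":-0.2},
], force=25)

```text
t: 3.82
eef_pos: [0.509, -0.1191, 0.0396]
eef_rot: [0.62, 0.785, 0.0, 0.001]
contact_force: [-0.6, 1.3, 5.5]
gripper_width: 0.0559
```

```bash
python3 - <<'E'
from h import *
goto(.5167,.2486,.13,6.2)
E
```

```text
t3.82 tcp [ 0.509  -0.1191  0.0396] az 13.43 zt [ 0.001 -0.    -1.   ] w 0.0559 F [-0.6  1.3  5.5] q [-0.25  0.59  1.95  0.    0.6  -0.49]
delta tool now mm [355.8  93.1 -90.6]
twist 7.23 delta after twist [364.7  47.5 -90.6]
```

Call:
jog_arm([
  {"delta_pos":[0,0,-10],"twist":0,"jaw":-0.2},
  {"delta_pos":[0,0,-15],"twist":0,"jaw":-0.2},
  {"delta_pos":[0,0,-20],"twist":0,"jaw":-0.2},
  {"delta_pos":[0,0,-25],"twist":0,"jaw":-0.2},
  {"delta_pos":[0,0,-20],"twist":0,"jaw":-0.2},
  {"delta_pos":[0,0,0],"twist":3.6,"jaw":-0.2},
  {"delta_pos":[0,0,0],"twist":3.6,"jaw":-0.2},
  {"delta_pos":[0,0,0],"twist":0,"jaw":-0.2},
])

```text
t: 4.48
eef_pos: [0.5086, -0.1191, 0.1299]
eef_rot: [0.668, 0.744, 0.0, 0.001]
contact_force: [-0.3, 0.4, -1.1]
gripper_width: 0.0555
```

```bash
python3 - <<'E'
from h import *
goto(.5167,.2486,.13,6.2)
E
```

```text
t4.48 tcp [ 0.5086 -0.1191  0.1299] az 6.10 zt [ 0.001 -0.    -1.   ] w 0.0555 F [-0.3  0.4 -1.1] q [-0.25  0.43  1.93  0.    0.78 -0.36]
delta tool now mm [ 3.647e+02  4.710e+01 -2.000e-01]
twist -0.1 delta after twist [ 3.647e+02  4.770e+01 -2.000e-01]
```

Call:
jog_arm([
  {"delta_pos":[15,2,0],"twist":0,"jaw":-0.2},
  {"delta_pos":[30,4,0],"twist":0,"jaw":-0.2},
  {"delta_pos":[35,4.5,0],"twist":0,"jaw":-0.2},
  {"delta_pos":[35,4.5,0],"twist":0,"jaw":-0.2},
  {"delta_pos":[35,4.5,0],"twist":0,"jaw":-0.2},
  {"delta_pos":[35,4.5,0],"twist":0,"jaw":-0.2},
  {"delta_pos":[35,4.5,0],"twist":0,"jaw":-0.2},
  {"delta_pos":[35,4.5,0],"twist":0,"jaw":-0.2},
])

```text
t: 5.15
eef_pos: [0.513, 0.1397, 0.1288]
eef_rot: [0.667, 0.745, -0.0, -0.0]
contact_force: [0.8, -0.4, -1.4]
gripper_width: 0.0561
```

Call:
jog_arm([
  {"delta_pos":[35,4.5,0],"twist":0,"jaw":-0.2},
  {"delta_pos":[35,4.5,0],"twist":0,"jaw":-0.2},
  {"delta_pos":[25,3.5,0],"twist":0,"jaw":-0.2},
  {"delta_pos":[14.7,2,0],"twist":0,"jaw":-0.2},
  {"delta_pos":[0,0,0],"twist":0,"jaw":-0.2},
  {"delta_pos":[0,0,0],"twist":0,"jaw":-0.2},
])

```text
t: 5.65
eef_pos: [0.5156, 0.2486, 0.1285]
eef_rot: [0.667, 0.745, -0.0, -0.0]
contact_force: [-0.2, -0.2, 0.1]
gripper_width: 0.0558
```

```bash
python3 - <<'E'
from h import *
from cell import r
goto(.5167,.2486,.13,6.2)
g=r.get_image("wrist");cv2.imwrite("pics/w2.png",g["image"][:,:,::-1]);np.savez("w2.npz",**g)
g=r.get_image("side");cv2.imwrite("pics/s2.png",g["image"][:,:,::-1]);np.savez("s2.npz",**g)
goto(.5167,.2486,.13,6.2)
E
```

```text
t5.65 tcp [0.5156 0.2486 0.1285] az 6.37 zt [-0.001 -0.001 -1.   ] w 0.0558 F [-0.2 -0.2  0.1] q [ 0.43  0.49  1.82 -0.    0.83  0.32]
delta tool now mm [-0.1  1.1 -1.5]
twist 0.17 delta after twist [-0.1  1.1 -1.5]
t5.75 tcp [0.5156 0.2474 0.1285] az 6.23 zt [-0.001 -0.001 -1.   ] w 0.0559 F [-1.3 -0.1 -0.7] q [ 0.43  0.49  1.82 -0.    0.83  0.32]
delta tool now mm [ 1.1  1.2 -1.5]
twist 0.03 delta after twist [ 1.1  1.2 -1.5]
```

View pics/w2.png

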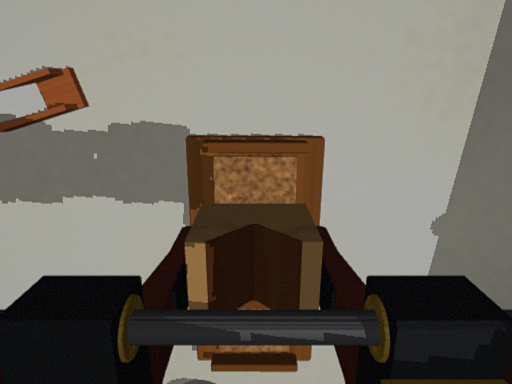

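View pics/s2.png

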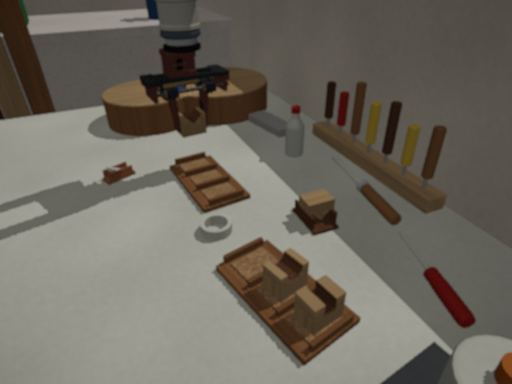

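```bash
python3 - <<'E'
from h import *
g=dict(np.load("w2.npz"));P=cloud(g)
for u,v in [(187,137),(323,137),(213,157),(297,157)]:
    print(u,v,onplane(g,(u,v),.012 if v<140 else .015).round(4))
q=P[240:345,188:210].reshape(-1,3);print(np.median(q,0), -g["R"].T@g["t"])
d=g["depth"];m=((d>0)&(P[...,2]>.135)&(P[...,2]<.165));m[:205]=0;q=P[m];print(rect(q[:,:2]),q.mean(0))
E
```

```text
187 137 [[0.46   0.2857 0.012 ]]
323 137 [[0.5656 0.2975 0.012 ]]
213 157 [[0.4817 0.2728 0.015 ]]
297 157 [[0.5473 0.2801 0.015 ]]
[0.49523764 0.25915597 0.15222417] [0.50727684 0.32721344 0.27654072]
(array([515.8, 248.5]), array([80. , 41.7]), 6.05) [0.515641   0.25415188 0.14736272]
```

Call:
jog_arm([
  {"delta_pos":[1,1,20],"twist":0,"jaw":-0.2},
  {"delta_pos":[0,0,25],"twist":0,"jaw":-0.2},
  {"delta_pos":[0,0,20],"twist":0,"jaw":-0.2},
  {"delta_pos":[0,0,12],"twist":0,"jaw":-0.2},
  {"delta_pos":[0,0,7],"twist":0,"jaw":-0.2},
  {"delta_pos":[0,0,3],"twist":0,"jaw":-0.2},
  {"delta_pos":[0,0,1.5],"twist":0,"jaw":-0.2},
  {"delta_pos":[0,0,0],"twist":0,"jaw":-0.2},
])

```text
t: 6.42
eef_pos: [0.5174, 0.2498, 0.0407]
eef_rot: [0.668, 0.744, 0.0, 0.0]
contact_force: [0.1, 0.9, -1.0]
gripper_width: 0.0557
```

```bash
python3 - <<'E'
from h import *
goto(.5167,.2496,.039,6.2)
E
```

```text
t6.42 tcp [0.5174 0.2498 0.0407] az 6.22 zt [ 0.001  0.    -1.   ] w 0.0557 F [ 0.1  0.9 -1. ] q [ 0.43  0.64  1.84 -0.    0.67  0.32]
delta tool now mm [-0.1 -0.7  1.7]
twist 0.02 delta after twist [-0.1 -0.7  1.7]
```

Press down slightly to touch, then open.

Call:
jog_arm([
  {"delta_pos":[0,0,1],"twist":0,"jaw":-0.2},
  {"delta_pos":[0,0,0.5],"twist":0,"jaw":-0.2},
  {"delta_pos":[0,0,0],"twist":0,"jaw":-0.2},
])

```text
t: 6.67
eef_pos: [0.5175, 0.2501, 0.0396]
eef_rot: [0.667, 0.745, 0.001, 0.0]
contact_force: [-1.0, -0.5, 4.1]
gripper_width: 0.0559
```

Call:
jog_arm([
  {"delta_pos":[0,0,0],"twist":0,"jaw":0.4},
  {"delta_pos":[0,0,0],"twist":0,"jaw":0.7},
  {"delta_pos":[0,0,0],"twist":0,"jaw":1},
  {"delta_pos":[0,0,0],"twist":0,"jaw":1},
  {"delta_pos":[0,0,-10],"twist":0,"jaw":1},
  {"delta_pos":[0,0,-25],"twist":0,"jaw":1},
  {"delta_pos":[0,0,-40],"twist":0,"jaw":1},
  {"delta_pos":[0,0,-40],"twist":0,"jaw":1},
])

```text
t: 7.33
eef_pos: [0.5159, 0.2494, 0.1545]
eef_rot: [0.668, 0.745, -0.001, -0.001]
contact_force: [0.4, 0.0, -1.1]
gripper_width: 0.0879
```

```bash
python3 - <<'E'
from h import *
goto(.5348,-.1815,.16,15.5)
E
```

```text
t7.33 tcp [0.5159 0.2494 0.1545] az 6.24 zt [-0.003 -0.001 -1.   ] w 0.0879 F [ 0.4  0.  -1.1] q [ 0.43  0.46  1.8  -0.    0.89  0.32]
delta tool now mm [-430.4  -28.    -5. ]
twist -9.26 delta after twist [-420.3  -96.9   -5. ]
```

Call:
jog_arm([
  {"delta_pos":[0,0,-5],"twist":-4.6,"jaw":1},
  {"delta_pos":[0,0,-5],"twist":-4.7,"jaw":1},
  {"delta_pos":[-35,-8.1,0],"twist":0,"jaw":1},
  {"delta_pos":[-35,-8.1,0],"twist":0,"jaw":1},
  {"delta_pos":[-35,-8.1,0],"twist":0,"jaw":1},
  {"delta_pos":[-35,-8.1,0],"twist":0,"jaw":1},
  {"delta_pos":[-35,-8.1,0],"twist":0,"jaw":1},
  {"delta_pos":[-35,-8.1,0],"twist":0,"jaw":1},
])

```text
t: 8.0
eef_pos: [0.5262, 0.0329, 0.1645]
eef_rot: [0.605, 0.796, 0.0, 0.0]
contact_force: [0.5, 0.3, -0.3]
gripper_width: 0.0877
```

Call:
jog_arm([
  {"delta_pos":[-35,-8.1,0],"twist":0,"jaw":1},
  {"delta_pos":[-35,-8.1,0],"twist":0,"jaw":1},
  {"delta_pos":[-35,-8.1,0],"twist":0,"jaw":1},
  {"delta_pos":[-35,-8.1,0],"twist":0,"jaw":1},
  {"delta_pos":[-35,-8.1,0],"twist":0,"jaw":1},
  {"delta_pos":[-35,-8.1,0],"twist":0,"jaw":1},
  {"delta_pos":[0,0,0],"twist":0,"jaw":1},
  {"delta_pos":[0,0,0],"twist":0,"jaw":1},
])

```text
t: 8.67
eef_pos: [0.5357, -0.1825, 0.1642]
eef_rot: [0.606, 0.795, 0.0, 0.0]
contact_force: [0.2, 0.7, 0.3]
gripper_width: 0.0877
```

```bash
python3 - <<'E'
from h import *
from cell import r
goto(.5350,-.1815,.038,15.5)
g=r.get_image("top");cv2.imwrite("pics/t3.png",cv2.resize(g["image"][140:265,110:370,::-1],None,fx=3,fy=3));np.savez("t3.npz",**g)
P=cloud(g);d=g["depth"]
m=((d>0)&(P[...,2]>.056)&(P[...,2]<.07)&(P[...,1]>.1)&(P[...,1]<.33)&(abs(P[...,0]-.5)<.1)).astype(np.uint8)
k,l,st,_=cv2.connectedComponentsWithStats(m,connectivity=8)
for i in range(1,k):
    q=P[l==i];print(st[i],rect(q[:,:2]),q.mean(0).round(4))
goto(.5350,-.1815,.038,15.5)
E
```

```text
t8.67 tcp [ 0.5357 -0.1825  0.1642] az 15.34 zt [ 0.001 -0.    -1.   ] w 0.0877 F [0.2 0.7 0.3] q [-0.35  0.43  1.81  0.    0.89 -0.62]
delta tool now mm [  1.1  -0.4 126.2]
twist -0.16 delta after twist [  1.1  -0.4 126.2]
[124 216  19  10 131] (array([535.5, 250.7]), array([19. , 41.3]), 4.6) [0.5364 0.2498 0.062 ]
[142 231   1   1   1] (array([510.8, 229.7]), array([0., 0.]), 0.0) [0.5108 0.2297 0.057 ]
[126 232  18  10 124] (array([499. , 246.5]), array([19.7, 39.5]), 6.06) [0.497  0.2461 0.0624]
[139 232   1   1   1] (array([508.6, 236.7]), array([0., 0.]), 0.0) [0.5086 0.2367 0.0569]
t8.72 tcp [ 0.5354 -0.1811  0.164 ] az 15.44 zt [-0.  0. -1.] w 0.0880 F [ 0.5  0.6 -0. ] q [-0.35  0.43  1.82  0.    0.89 -0.62]
delta tool now mm [ -0.3  -0.5 126. ]
twist -0.06 delta after twist [ -0.3  -0.5 126. ]
```

View pics/t3.png

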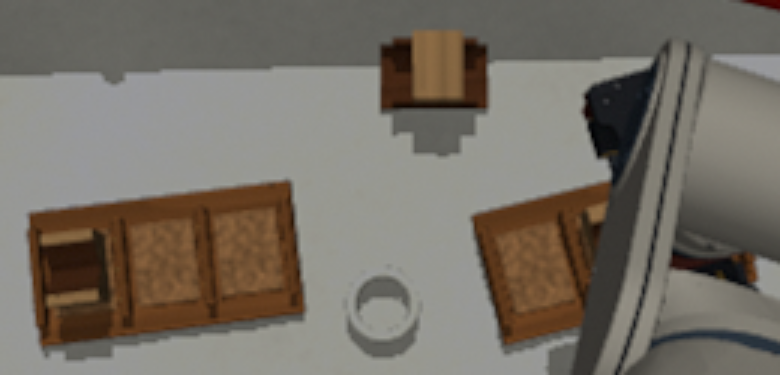

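Call:
jog_arm([
  {"delta_pos":[0,0,30],"twist":0,"jaw":1},
  {"delta_pos":[0,0,36],"twist":0,"jaw":1},
  {"delta_pos":[0,0,30],"twist":0,"jaw":1},
  {"delta_pos":[0,0,18],"twist":0,"jaw":1},
  {"delta_pos":[0,0,11],"twist":0,"jaw":1},
  {"delta_pos":[0,0,0],"twist":0,"jaw":0.4},
  {"delta_pos":[0,0,0],"twist":0,"jaw":0.2},
  {"delta_pos":[0,0,0],"twist":0,"jaw":0},
])

```text
t: 9.38
eef_pos: [0.5368, -0.1806, 0.04]
eef_rot: [0.605, 0.796, 0.0, 0.001]
contact_force: [0.1, 0.1, 0.2]
gripper_width: 0.0712
```

Call:
jog_arm([
  {"delta_pos":[0,0,0],"twist":0,"jaw":-0.2},
  {"delta_pos":[0,0,0],"twist":0,"jaw":-0.2},
  {"delta_pos":[0,0,0],"twist":0,"jaw":-0.2},
  {"delta_pos":[0,0,0],"twist":0,"jaw":-0.2},
])

```text
t: 9.72
eef_pos: [0.5365, -0.1811, 0.0399]
eef_rot: [0.605, 0.796, 0.0, 0.001]
contact_force: [-1.5, 2.0, 7.3]
gripper_width: 0.0556
```

Call:
jog_arm([
  {"delta_pos":[0,0,-10],"twist":0,"jaw":-0.2},
  {"delta_pos":[0,0,-15],"twist":0,"jaw":-0.2},
  {"delta_pos":[0,0,-20],"twist":0,"jaw":-0.2},
  {"delta_pos":[0,0,-25],"twist":0,"jaw":-0.2},
  {"delta_pos":[0,0,-20],"twist":0,"jaw":-0.2},
  {"delta_pos":[0,0,0],"twist":4.6,"jaw":-0.2},
  {"delta_pos":[0,0,0],"twist":4.6,"jaw":-0.2},
  {"delta_pos":[0,0,0],"twist":0,"jaw":-0.2},
])

```text
t: 10.38
eef_pos: [0.536, -0.181, 0.13]
eef_rot: [0.668, 0.744, 0.0, 0.001]
contact_force: [0.8, 0.3, -0.1]
gripper_width: 0.0557
```

```bash
python3 - <<'E'
from h import *
goto(.524,.1817,.13,6.2)
E
```

```text
t10.38 tcp [ 0.536 -0.181  0.13 ] az 6.17 zt [ 0.002 -0.001 -1.   ] w 0.0557 F [ 0.8  0.3 -0.1] q [-0.35  0.48  1.83  0.    0.82 -0.45]
delta tool now mm [ 3.619e+02  2.700e+01 -2.000e-01]
twist -0.03 delta after twist [ 3.619e+02  2.720e+01 -2.000e-01]
```

Call:
jog_arm([
  {"delta_pos":[15,1,0],"twist":0,"jaw":-0.2},
  {"delta_pos":[30,2.2,0],"twist":0,"jaw":-0.2},
  {"delta_pos":[35,2.6,0],"twist":0,"jaw":-0.2},
  {"delta_pos":[35,2.6,0],"twist":0,"jaw":-0.2},
  {"delta_pos":[35,2.6,0],"twist":0,"jaw":-0.2},
  {"delta_pos":[35,2.6,0],"twist":0,"jaw":-0.2},
  {"delta_pos":[35,2.6,0],"twist":0,"jaw":-0.2},
  {"delta_pos":[35,2.6,0],"twist":0,"jaw":-0.2},
])

```text
t: 11.05
eef_pos: [0.5253, 0.0769, 0.1287]
eef_rot: [0.666, 0.746, -0.0, -0.0]
contact_force: [0.4, 0.3, -0.4]
gripper_width: 0.0559
```

Call:
jog_arm([
  {"delta_pos":[35,2.6,0],"twist":0,"jaw":-0.2},
  {"delta_pos":[35,2.6,0],"twist":0,"jaw":-0.2},
  {"delta_pos":[25,2,0],"twist":0,"jaw":-0.2},
  {"delta_pos":[12,1,0],"twist":0,"jaw":-0.2},
  {"delta_pos":[0,0,0],"twist":0,"jaw":-0.2},
  {"delta_pos":[0,0,0],"twist":0,"jaw":-0.2},
])

```text
t: 11.55
eef_pos: [0.5221, 0.1819, 0.1285]
eef_rot: [0.666, 0.746, -0.0, -0.0]
contact_force: [-0.4, 0.2, 0.2]
gripper_width: 0.0559
```

```bash
python3 - <<'E'
from h import *
goto(.524,.1817,.039,6.2)
E
```

```text
t11.55 tcp [0.5221 0.1819 0.1285] az 6.49 zt [-0.001 -0.001 -1.   ] w 0.0559 F [-0.4  0.2  0.2] q [ 0.31  0.47  1.86 -0.    0.81  0.2 ]
delta tool now mm [-0.4  2.  89.5]
twist 0.29 delta after twist [-0.4  2.  89.5]
```

Call:
jog_arm([
  {"delta_pos":[0,1.5,20],"twist":0,"jaw":-0.2},
  {"delta_pos":[0,0,25],"twist":0,"jaw":-0.2},
  {"delta_pos":[0,0,20],"twist":0,"jaw":-0.2},
  {"delta_pos":[0,0,12],"twist":0,"jaw":-0.2},
  {"delta_pos":[0,0,7],"twist":0,"jaw":-0.2},
  {"delta_pos":[0,0,3],"twist":0,"jaw":-0.2},
  {"delta_pos":[0,0,2],"twist":0,"jaw":-0.2},
  {"delta_pos":[0,0,1],"twist":0,"jaw":-0.2},
])

```text
t: 12.22
eef_pos: [0.5243, 0.1815, 0.0399]
eef_rot: [0.667, 0.745, -0.0, 0.0]
contact_force: [-5.8, -5.6, 18.9]
gripper_width: 0.0558
```

Call:
jog_arm([
  {"delta_pos":[0,0,0],"twist":0,"jaw":-0.2},
  {"delta_pos":[0,0,0],"twist":0,"jaw":-0.2},
])

```text
t: 12.38
eef_pos: [0.5248, 0.1819, 0.0399]
eef_rot: [0.667, 0.745, 0.001, 0.0]
contact_force: [-0.7, -3.0, 6.7]
gripper_width: 0.0562
```

Call:
jog_arm([
  {"delta_pos":[0,0,0],"twist":0,"jaw":0.4},
  {"delta_pos":[0,0,0],"twist":0,"jaw":0.7},
  {"delta_pos":[0,0,0],"twist":0,"jaw":1},
  {"delta_pos":[0,0,0],"twist":0,"jaw":1},
  {"delta_pos":[0,0,-10],"twist":0,"jaw":1},
  {"delta_pos":[0,0,-25],"twist":0,"jaw":1},
  {"delta_pos":[0,0,-40],"twist":-2.5,"jaw":1},
  {"delta_pos":[0,0,-40],"twist":-2.5,"jaw":1},
])

```text
t: 13.05
eef_pos: [0.523, 0.1818, 0.1545]
eef_rot: [0.633, 0.774, -0.001, -0.001]
contact_force: [1.1, 0.5, 0.2]
gripper_width: 0.0879
```

```bash
python3 - <<'E'
from h import *
goto(.5513,-.2505,.16,11.1)
E
```

```text
t13.05 tcp [0.523  0.1818 0.1545] az 11.46 zt [-0.003 -0.001 -1.   ] w 0.0879 F [1.1 0.5 0.2] q [0.31 0.43 1.84 0.   0.87 0.11]
delta tool now mm [-429.3  -58.2   -5.2]
twist 0.36 delta after twist [-429.6  -55.5   -5.2]
```

Call:
jog_arm([
  {"delta_pos":[-35.8,-4.7,0],"twist":0,"jaw":1},
  {"delta_pos":[-35.8,-4.7,0],"twist":0,"jaw":1},
  {"delta_pos":[-35.8,-4.7,0],"twist":0,"jaw":1},
  {"delta_pos":[-35.8,-4.7,0],"twist":0,"jaw":1},
  {"delta_pos":[-35.8,-4.7,0],"twist":0,"jaw":1},
  {"delta_pos":[-35.8,-4.7,0],"twist":0,"jaw":1},
  {"delta_pos":[-35.8,-4.7,0],"twist":0,"jaw":1},
  {"delta_pos":[-35.8,-4.7,0],"twist":0,"jaw":1},
])

```text
t: 13.72
eef_pos: [0.5435, -0.1079, 0.1545]
eef_rot: [0.634, 0.774, 0.0, 0.0]
contact_force: [0.8, -0.3, -0.4]
gripper_width: 0.0879
```

Call:
jog_arm([
  {"delta_pos":[-35.8,-4.7,0],"twist":0,"jaw":1},
  {"delta_pos":[-35.8,-4.7,0],"twist":0,"jaw":1},
  {"delta_pos":[-35.8,-4.7,0],"twist":0,"jaw":1},
  {"delta_pos":[-35.8,-4.7,0],"twist":0,"jaw":1},
  {"delta_pos":[0,0,0],"twist":0,"jaw":1},
  {"delta_pos":[0,0,0],"twist":0,"jaw":1},
])

```text
t: 14.22
eef_pos: [0.5531, -0.2518, 0.1541]
eef_rot: [0.635, 0.773, 0.0, 0.0]
contact_force: [-0.8, 0.9, 0.4]
gripper_width: 0.088
```

```bash
python3 - <<'E'
from h import *
goto(.5513,-.2505,.038,11.1)
E
```

```text
t14.22 tcp [ 0.5531 -0.2518  0.1541] az 11.16 zt [ 0.001 -0.    -1.   ] w 0.0880 F [-0.8  0.9  0.4] q [-0.45  0.5   1.73  0.    0.92 -0.64]
delta tool now mm [  1.7  -1.6 116.1]
twist 0.06 delta after twist [  1.7  -1.6 116.1]
```

Call:
jog_arm([
  {"delta_pos":[1.3,-1.3,26],"twist":0,"jaw":1},
  {"delta_pos":[0,0,33],"twist":0,"jaw":1},
  {"delta_pos":[0,0,28],"twist":0,"jaw":1},
  {"delta_pos":[0,0,18],"twist":0,"jaw":1},
  {"delta_pos":[0,0,10],"twist":0,"jaw":1},
  {"delta_pos":[0,0,0],"twist":0,"jaw":0.4},
  {"delta_pos":[0,0,0],"twist":0,"jaw":0.2},
  {"delta_pos":[0,0,0],"twist":0,"jaw":0},
])

```text
t: 14.88
eef_pos: [0.5527, -0.249, 0.0401]
eef_rot: [0.634, 0.774, 0.0, 0.001]
contact_force: [0.2, 0.2, -0.4]
gripper_width: 0.0713
```

Call:
jog_arm([
  {"delta_pos":[0,0,0],"twist":0,"jaw":-0.2},
  {"delta_pos":[0,0,0],"twist":0,"jaw":-0.2},
  {"delta_pos":[0,0,0],"twist":0,"jaw":-0.2},
  {"delta_pos":[0,0,0],"twist":0,"jaw":-0.2},
])

```text
t: 15.22
eef_pos: [0.5524, -0.2495, 0.04]
eef_rot: [0.634, 0.773, 0.0, 0.001]
contact_force: [-0.7, 0.8, 6.5]
gripper_width: 0.0558
```

Call:
jog_arm([
  {"delta_pos":[0,0,-10],"twist":0,"jaw":-0.2},
  {"delta_pos":[0,0,-15],"twist":0,"jaw":-0.2},
  {"delta_pos":[0,0,-20],"twist":0,"jaw":-0.2},
  {"delta_pos":[0,0,-25],"twist":0,"jaw":-0.2},
  {"delta_pos":[0,0,-20],"twist":0,"jaw":-0.2},
  {"delta_pos":[0,0,0],"twist":2.5,"jaw":-0.2},
  {"delta_pos":[0,0,0],"twist":2.4,"jaw":-0.2},
  {"delta_pos":[0,0,0],"twist":0,"jaw":-0.2},
])

```text
t: 15.88
eef_pos: [0.552, -0.2494, 0.13]
eef_rot: [0.667, 0.745, 0.0, 0.001]
contact_force: [-0.2, 1.0, -1.3]
gripper_width: 0.0558
```

```bash
python3 - <<'E'
from h import *
goto(.5315,.114,.13,6.2)
E
```

```text
t15.88 tcp [ 0.552  -0.2494  0.13  ] az 6.35 zt [ 0.001 -0.001 -1.   ] w 0.0558 F [-0.2  1.  -1.3] q [-0.44  0.53  1.74  0.    0.87 -0.55]
delta tool now mm [ 3.634e+02  1.980e+01 -3.000e-01]
twist 0.15 delta after twist [ 3.635e+02  1.890e+01 -3.000e-01]
```

Call:
jog_arm([
  {"delta_pos":[15,1,0],"twist":0,"jaw":-0.2},
  {"delta_pos":[30,1.7,0],"twist":0,"jaw":-0.2},
  {"delta_pos":[35,2,0],"twist":0,"jaw":-0.2},
  {"delta_pos":[35,2,0],"twist":0,"jaw":-0.2},
  {"delta_pos":[35,2,0],"twist":0,"jaw":-0.2},
  {"delta_pos":[35,2,0],"twist":0,"jaw":-0.2},
  {"delta_pos":[35,2,0],"twist":0,"jaw":-0.2},
  {"delta_pos":[35,2,0],"twist":0,"jaw":-0.2},
])

```text
t: 16.55
eef_pos: [0.5367, 0.0082, 0.1286]
eef_rot: [0.666, 0.746, -0.0, -0.0]
contact_force: [0.5, -0.6, -0.8]
gripper_width: 0.0553
```

Call:
jog_arm([
  {"delta_pos":[35,2,0],"twist":0,"jaw":-0.2},
  {"delta_pos":[35,2,0],"twist":0,"jaw":-0.2},
  {"delta_pos":[25,1.3,0],"twist":0,"jaw":-0.2},
  {"delta_pos":[13.5,0.6,0],"twist":0,"jaw":-0.2},
  {"delta_pos":[0,0,0],"twist":0,"jaw":-0.2},
  {"delta_pos":[0,0,0],"twist":0,"jaw":-0.2},
])

```text
t: 17.05
eef_pos: [0.531, 0.1147, 0.1285]
eef_rot: [0.665, 0.746, -0.0, -0.0]
contact_force: [-0.7, -0.2, -1.7]
gripper_width: 0.0559
```

```bash
python3 - <<'E'
from h import *
goto(.5315,.114,.039,6.2)
E
```

```text
t17.05 tcp [0.531  0.1147 0.1285] az 6.58 zt [-0.001 -0.    -1.   ] w 0.0559 F [-0.7 -0.2 -1.7] q [ 0.19  0.46  1.88 -0.    0.8   0.08]
delta tool now mm [-0.7  0.5 89.5]
twist 0.38 delta after twist [-0.7  0.5 89.5]
```

Call:
jog_arm([
  {"delta_pos":[-0.5,0,20],"twist":0,"jaw":-0.2},
  {"delta_pos":[0,0,25],"twist":0,"jaw":-0.2},
  {"delta_pos":[0,0,20],"twist":0,"jaw":-0.2},
  {"delta_pos":[0,0,12],"twist":0,"jaw":-0.2},
  {"delta_pos":[0,0,7],"twist":0,"jaw":-0.2},
  {"delta_pos":[0,0,3],"twist":0,"jaw":-0.2},
  {"delta_pos":[0,0,1.5],"twist":0,"jaw":-0.2},
  {"delta_pos":[0,0,1],"twist":0,"jaw":-0.2},
])

```text
t: 17.72
eef_pos: [0.532, 0.1135, 0.0399]
eef_rot: [0.666, 0.746, 0.0, 0.0]
contact_force: [-3.1, -2.5, 12.0]
gripper_width: 0.0561
```

Call:
jog_arm([
  {"delta_pos":[0,0,0],"twist":0,"jaw":-0.2},
  {"delta_pos":[0,0,0],"twist":0,"jaw":-0.2},
])

```text
t: 17.88
eef_pos: [0.5323, 0.1139, 0.0401]
eef_rot: [0.666, 0.746, 0.001, 0.001]
contact_force: [-1.0, -0.5, -1.4]
gripper_width: 0.056
```

Call:
jog_arm([
  {"delta_pos":[0,0,0],"twist":0,"jaw":0.4},
  {"delta_pos":[0,0,0],"twist":0,"jaw":0.7},
  {"delta_pos":[0,0,0],"twist":0,"jaw":1},
  {"delta_pos":[0,0,0],"twist":0,"jaw":1},
  {"delta_pos":[0,0,-10],"twist":0,"jaw":1},
  {"delta_pos":[0,0,-25],"twist":0,"jaw":1},
  {"delta_pos":[0,0,-40],"twist":3.8,"jaw":1},
  {"delta_pos":[0,0,-40],"twist":3.8,"jaw":1},
])

```text
t: 18.55
eef_pos: [0.5304, 0.1136, 0.1551]
eef_rot: [0.715, 0.699, -0.001, -0.001]
contact_force: [0.7, -0.4, -0.0]
gripper_width: 0.0875
```

```bash
python3 - <<'E'
from h import *
goto(.675,-.042,.16,-1.2)
E
```

```text
t18.55 tcp [0.5304 0.1136 0.1551] az -1.33 zt [-0.003 -0.001 -1.   ] w 0.0875 F [ 0.7 -0.4 -0. ] q [0.19 0.42 1.87 0.   0.86 0.21]
delta tool now mm [-152.2  148.1   -5.2]
twist -0.13 delta after twist [-152.6  147.8   -5.2]
```

Call:
jog_arm([
  {"delta_pos":[-25,24.5,0],"twist":0,"jaw":1},
  {"delta_pos":[-25,24.5,0],"twist":0,"jaw":1},
  {"delta_pos":[-25,24.5,0],"twist":0,"jaw":1},
  {"delta_pos":[-25,24.5,0],"twist":0,"jaw":1},
  {"delta_pos":[-25,24.5,0],"twist":0,"jaw":1},
  {"delta_pos":[-27,25,0],"twist":0,"jaw":1},
  {"delta_pos":[0,0,0],"twist":0,"jaw":1},
  {"delta_pos":[0,0,0],"twist":0,"jaw":1},
])

```text
t: 19.22
eef_pos: [0.6766, -0.0427, 0.1545]
eef_rot: [0.715, 0.699, 0.0, 0.0]
contact_force: [-1.2, 0.3, -0.1]
gripper_width: 0.0877
```

```bash
python3 - <<'E'
from h import *
from cell import r
goto(.675,-.042,.046,-1.2)
for n in ["wrist","top","side"]:
  g=r.get_image(n);cv2.imwrite(f"pics/{n}4.png",g["image"][:,:,::-1]);np.savez(n+"4.npz",**g)
  P=cloud(g);d=g["depth"]
  m=((d>0)&(P[...,2]>.056)&(P[...,2]<.07)&(P[...,1]>.08)&(P[...,1]<.33)&(abs(P[...,0]-.5)<.1)).astype(np.uint8)
  k,l,st,_=cv2.connectedComponentsWithStats(m,connectivity=8)
  for i in range(1,k):
    if st[i,4]>40:q=P[l==i];print(n,st[i],rect(q[:,:2]),q.mean(0).round(4))
  m=((P[...,0]>0.6)&(P[...,0]<0.76)&(abs(P[...,1]+.042)<0.04)&(d>0)&(P[...,2]>.05)&(P[...,2]<.062)).astype(np.uint8)
  k,l,st,_=cv2.connectedComponentsWithStats(m,connectivity=8)
  for i in range(1,k):
    if st[i,4]>40:q=P[l==i];print(n,"cap",st[i],rect(q[:,:2]),q.mean(0).round(4))
goto(.675,-.042,.046,-1.2)
E
```

```text
t19.22 tcp [ 0.6766 -0.0427  0.1545] az -1.30 zt [ 0.001 -0.    -1.   ] w 0.0877 F [-1.2  0.3 -0.1] q [-0.08  0.59  1.56  0.    0.99 -0.06]
delta tool now mm [  0.6  -1.7 108.5]
twist -0.1 delta after twist [  0.6  -1.7 108.5]
wrist [ 0  0 18  8 99] (array([520.4,  92.7]), array([12.1,  2.6]), 11.68) [0.5224 0.093  0.0602]
wrist cap [ 215  166   74   52 3686] (array([676.1, -40.4]), array([41. , 56.1]), 88.76) [ 0.6761 -0.0394  0.054 ]
top [182 209  18  10 144] (array([550.3, 115. ]), array([18.9, 40.7]), 6.97) [0.5501 0.1148 0.0636]
top [153 212  18  10 127] (array([543.6, 183.2]), array([17.5, 39.9]), 5.77) [0.5439 0.1833 0.0625]
top [124 216  19  10 127] (array([535.6, 250.6]), array([18.2, 40.4]), 6.98) [0.5366 0.2509 0.062 ]
top [184 224  18  10 142] (array([513.1, 110.8]), array([18.9, 40.1]), 6.42) [0.5131 0.1103 0.0637]
top [155 229  18   9 117] (array([504.1, 178.7]), array([15.7, 40.2]), 6.48) [0.5036 0.1781 0.0631]
top [126 233  18   9 122] (array([497.8, 246.4]), array([17.4, 40.3]), 5.5) [0.497  0.2465 0.0624]
side [196 142  14  10  85] (array([539.2, 249.5]), array([17.
[... 174 characters left out ...]
546.8, 181.9]), array([16.3, 40.3]), 6.31) [0.5464 0.1783 0.0618]
side [191 157  14  12  88] (array([504.9, 177.4]), array([14.1, 41.3]), 8.0) [0.5046 0.1737 0.0621]
side [220 165  16  13 133] (array([552.5, 113.1]), array([19., 43.]), 7.28) [0.5516 0.1096 0.0624]
side [203 169  17  14 141] (array([515.1, 109.7]), array([19.1, 43.4]), 8.0) [0.5145 0.1061 0.0623]
side cap [299 188  37  20 416] (array([676.7, -42.6]), array([43.9, 57.8]), 88.54) [ 0.6749 -0.0444  0.0544]
t19.37 tcp [ 0.6749 -0.0403  0.1543] az -1.13 zt [-0.001  0.    -1.   ] w 0.0878 F [-0.3 -0.2 -0.8] q [-0.08  0.59  1.56  0.    0.99 -0.06]
delta tool now mm [ -1.7   0.2 108.3]
twist 0.07 delta after twist [ -1.7   0.2 108.3]
```

View pics/wrist4.png

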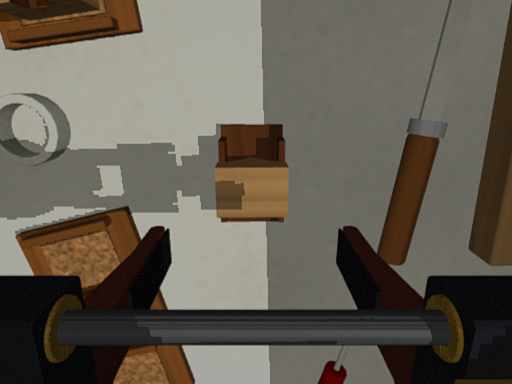

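View pics/side4.png

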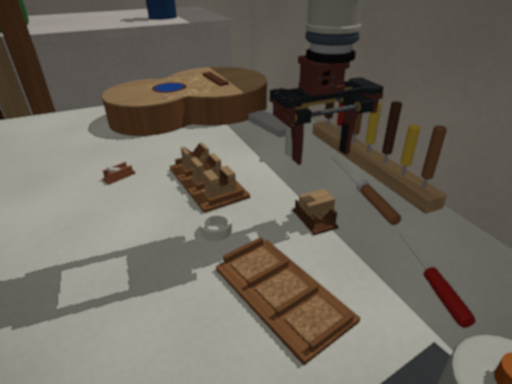

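Call:
jog_arm([
  {"delta_pos":[0,0,26],"twist":0,"jaw":1},
  {"delta_pos":[0,0,30],"twist":0,"jaw":1},
  {"delta_pos":[0,0,25],"twist":0,"jaw":1},
  {"delta_pos":[0,0,18],"twist":0,"jaw":1},
  {"delta_pos":[0,0,10],"twist":0,"jaw":1},
  {"delta_pos":[0,0,0],"twist":0,"jaw":1},
  {"delta_pos":[0,0,0],"twist":0,"jaw":1},
])

```text
t: 19.95
eef_pos: [0.6757, -0.0404, 0.0455]
eef_rot: [0.714, 0.7, -0.0, -0.0]
contact_force: [0.2, -0.0, -0.1]
gripper_width: 0.0881
```

```bash
python3 - <<'E'
from h import *
goto(.675,-.0415,.045,-1.2)
E
```

```text
t19.95 tcp [ 0.6757 -0.0404  0.0455] az -1.11 zt [-0.  0. -1.] w 0.0881 F [ 0.2 -0.  -0.1] q [-0.08  0.73  1.59  0.    0.81 -0.06]
delta tool now mm [-1.1 -0.7  0.5]
twist 0.09 delta after twist [-1.1 -0.7  0.5]
```

Call:
jog_arm([
  {"delta_pos":[0,0,0],"twist":0,"jaw":0.4},
  {"delta_pos":[0,0,0],"twist":0,"jaw":0.2},
  {"delta_pos":[0,0,0],"twist":0,"jaw":0},
  {"delta_pos":[0,0,0],"twist":0,"jaw":-0.2},
  {"delta_pos":[0,0,0],"twist":0,"jaw":-0.2},
  {"delta_pos":[0,0,0],"twist":0,"jaw":-0.2},
  {"delta_pos":[0,0,0],"twist":0,"jaw":-0.2},
])

```text
t: 20.53
eef_pos: [0.6762, -0.0412, 0.0457]
eef_rot: [0.714, 0.7, 0.0, 0.0]
contact_force: [-0.6, -0.3, 3.9]
gripper_width: 0.056
```

Call:
jog_arm([
  {"delta_pos":[0,0,-8],"twist":0,"jaw":-0.2},
  {"delta_pos":[0,0,-15],"twist":0,"jaw":-0.2},
  {"delta_pos":[0,0,-25],"twist":0,"jaw":-0.2},
  {"delta_pos":[0,0,-30],"twist":0,"jaw":-0.2},
  {"delta_pos":[0,0,-32],"twist":0,"jaw":-0.2},
  {"delta_pos":[0,0,0],"twist":-3.8,"jaw":-0.2},
  {"delta_pos":[0,0,0],"twist":-3.7,"jaw":-0.2},
  {"delta_pos":[0,0,0],"twist":0,"jaw":-0.2},
])

```text
t: 21.2
eef_pos: [0.6765, -0.0412, 0.1574]
eef_rot: [0.666, 0.746, 0.001, 0.001]
contact_force: [-0.8, -0.7, -1.0]
gripper_width: 0.0554
```

```bash
python3 - <<'E'
from h import *
goto(.517,.249,.155,6.3)
E
```

```text
t21.20 tcp [ 0.6765 -0.0412  0.1574] az 6.47 zt [ 0.002 -0.    -1.   ] w 0.0554 F [-0.8 -0.7 -1. ] q [-0.08  0.59  1.56  0.    0.99 -0.19]
delta tool now mm [ 306.3 -125.7    2. ]
twist 0.17 delta after twist [ 305.9 -126.7    2. ]
```

Call:
jog_arm([
  {"delta_pos":[15,-6,0],"twist":0,"jaw":-0.2},
  {"delta_pos":[30,-12.4,0],"twist":0,"jaw":-0.2},
  {"delta_pos":[35,-14.4,0],"twist":0,"jaw":-0.2},
  {"delta_pos":[35,-14.4,0],"twist":0,"jaw":-0.2},
  {"delta_pos":[35,-14.4,0],"twist":0,"jaw":-0.2},
  {"delta_pos":[35,-14.4,0],"twist":0,"jaw":-0.2},
  {"delta_pos":[35,-14.4,0],"twist":0,"jaw":-0.2},
  {"delta_pos":[35,-14.4,0],"twist":0,"jaw":-0.2},
])

```text
t: 21.87
eef_pos: [0.5414, 0.2026, 0.1551]
eef_rot: [0.668, 0.744, -0.0, -0.0]
contact_force: [-0.5, 0.7, 0.4]
gripper_width: 0.0561
```

Call:
jog_arm([
  {"delta_pos":[33,-13.5,0],"twist":0,"jaw":-0.2},
  {"delta_pos":[18,-7.7,0],"twist":0,"jaw":-0.2},
  {"delta_pos":[0,0,10],"twist":0,"jaw":-0.2},
  {"delta_pos":[0,0,15],"twist":0,"jaw":-0.2},
  {"delta_pos":[0,0,10],"twist":0,"jaw":-0.2},
  {"delta_pos":[0,0,5],"twist":0,"jaw":-0.2},
  {"delta_pos":[0,0,0],"twist":0,"jaw":-0.2},
  {"delta_pos":[0,0,0],"twist":0,"jaw":-0.2},
])

```text
t: 22.53
eef_pos: [0.5169, 0.2485, 0.1148]
eef_rot: [0.667, 0.745, -0.0, -0.0]
contact_force: [0.5, 0.4, 0.1]
gripper_width: 0.056
```

```bash
python3 - <<'E'
from h import *
from cell import r
goto(.517,.249,.077,6.3)
for n in ["wrist","side","top"]:
  g=r.get_image(n);np.savez(n+"5.npz",**g);im=g["image"][:,:,::-1]
  if n=="side": im=cv2.resize(im[60:210,120:270],None,fx=4,fy=4,interpolation=cv2.INTER_CUBIC)
  cv2.imwrite(f"pics/{n}5.png",im)
  goto(.517,.249,.077,6.3)
E
```

```text
t22.53 tcp [0.5169 0.2485 0.1148] az 6.27 zt [-0.001 -0.    -1.   ] w 0.0560 F [0.5 0.4 0.1] q [ 0.43  0.52  1.82 -0.    0.81  0.32]
delta tool now mm [ 0.5  0.2 37.8]
twist -0.03 delta after twist [ 0.5  0.2 37.8]
t22.58 tcp [0.5172 0.2487 0.1153] az 6.27 zt [-0. -0. -1.] w 0.0560 F [-0.  -0.1 -0.2] q [ 0.43  0.52  1.82 -0.    0.81  0.32]
delta tool now mm [ 0.4 -0.2 38.3]
twist -0.03 delta after twist [ 0.4 -0.2 38.3]
t22.63 tcp [0.5174 0.2488 0.1155] az 6.28 zt [ 0.001  0.    -1.   ] w 0.0556 F [ 1.   0.1 -0.3] q [ 0.43  0.51  1.82 -0.    0.81  0.32]
delta tool now mm [ 0.3 -0.4 38.5]
twist -0.02 delta after twist [ 0.3 -0.4 38.5]
t22.68 tcp [0.5175 0.2489 0.1157] az 6.29 zt [ 0.001  0.    -1.   ] w 0.0561 F [-0.2  0.2 -0.8] q [ 0.43  0.51  1.82 -0.    0.81  0.32]
delta tool now mm [ 0.2 -0.5 38.7]
twist -0.01 delta after twist [ 0.2 -0.5 38.7]
```

View pics/wrist5.png

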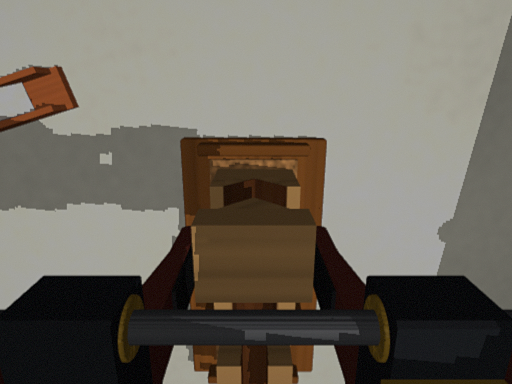

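View pics/side5.png

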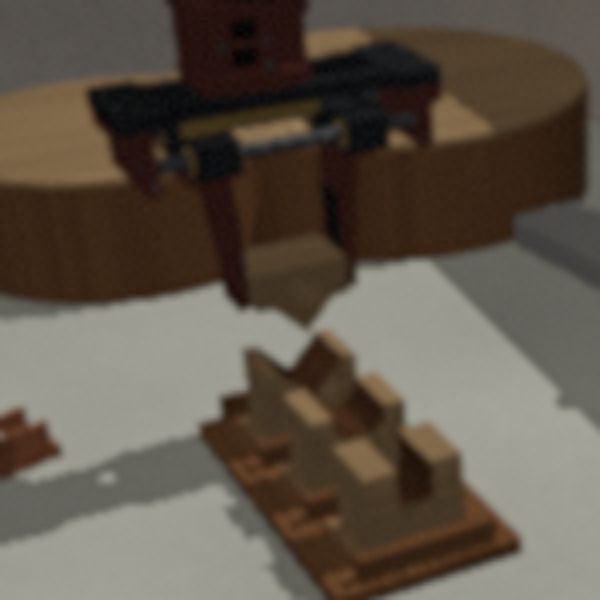

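Call:
jog_arm([
  {"delta_pos":[0,0,8],"twist":0,"jaw":-0.2},
  {"delta_pos":[0,0,10],"twist":0,"jaw":-0.2},
  {"delta_pos":[0,0,8],"twist":0,"jaw":-0.2},
  {"delta_pos":[0,0,5],"twist":0,"jaw":-0.2},
  {"delta_pos":[0,0,3],"twist":0,"jaw":-0.2},
  {"delta_pos":[0,0,1],"twist":0,"jaw":-0.2},
  {"delta_pos":[0,0,0],"twist":0,"jaw":-0.2},
  {"delta_pos":[0,0,0],"twist":0,"jaw":-0.2},
])

```text
t: 23.35
eef_pos: [0.517, 0.2492, 0.0802]
eef_rot: [0.667, 0.745, 0.0, 0.0]
contact_force: [0.1, 0.3, -0.4]
gripper_width: 0.0559
```

Call:
jog_arm([
  {"delta_pos":[0,0,1.5],"twist":0,"jaw":-0.2},
  {"delta_pos":[0,0,1],"twist":0,"jaw":-0.2},
  {"delta_pos":[0,0,0],"twist":0,"jaw":-0.2},
])

```text
t: 23.6
eef_pos: [0.5169, 0.2491, 0.0777]
eef_rot: [0.667, 0.745, 0.0, 0.0]
contact_force: [0.4, -0.2, -0.7]
gripper_width: 0.0557
```

Call:
jog_arm([
  {"delta_pos":[0,0,0.7],"twist":0,"jaw":-0.2},
  {"delta_pos":[0,0,0],"twist":0,"jaw":-0.2},
])

```text
t: 23.77
eef_pos: [0.5172, 0.2492, 0.0773]
eef_rot: [0.667, 0.745, 0.0, 0.0]
contact_force: [-0.5, 0.2, 2.2]
gripper_width: 0.0556
```

Call:
jog_arm([
  {"delta_pos":[0,0,0.7],"twist":0,"jaw":-0.2},
  {"delta_pos":[0,0,0],"twist":0,"jaw":-0.2},
])

```text
t: 23.93
eef_pos: [0.5173, 0.2492, 0.077]
eef_rot: [0.667, 0.745, 0.0, 0.0]
contact_force: [-1.6, -0.9, 7.3]
gripper_width: 0.0558
```

Contact at the expected height (0.077). Release and retreat.

Call:
jog_arm([
  {"delta_pos":[0,0,0],"twist":0,"jaw":0.35},
  {"delta_pos":[0,0,0],"twist":0,"jaw":0.6},
  {"delta_pos":[0,0,0],"twist":0,"jaw":1},
  {"delta_pos":[0,0,0],"twist":0,"jaw":1},
  {"delta_pos":[0,0,0],"twist":0,"jaw":1},
  {"delta_pos":[0,0,-10],"twist":0,"jaw":1},
  {"delta_pos":[0,0,-25],"twist":0,"jaw":1},
  {"delta_pos":[0,0,-40],"twist":0,"jaw":1},
])

```text
t: 24.6
eef_pos: [0.5145, 0.248, 0.1494]
eef_rot: [0.667, 0.745, -0.003, -0.001]
contact_force: [0.2, 0.8, -0.0]
gripper_width: 0.0878
```

Call:
jog_arm([
  {"delta_pos":[0,0,-40],"twist":0,"jaw":1},
  {"delta_pos":[0,0,-30],"twist":0,"jaw":1},
  {"delta_pos":[30,0,0],"twist":0,"jaw":1},
  {"delta_pos":[35,0,0],"twist":0,"jaw":1},
  {"delta_pos":[35,0,0],"twist":0,"jaw":1},
  {"delta_pos":[35,0,0],"twist":0,"jaw":1},
  {"delta_pos":[35,0,0],"twist":0,"jaw":1},
  {"delta_pos":[0,0,0],"twist":0,"jaw":1},
])

```text
t: 25.27
eef_pos: [0.4973, 0.4235, 0.2222]
eef_rot: [0.666, 0.746, 0.002, -0.0]
contact_force: [-0.5, -1.0, -0.2]
gripper_width: 0.0878
```

```bash
python3 - <<'E'
from h import *
from cell import r
goto(.517,.249,.077,6.3)
for n in ["top","side"]:
  g=r.get_image(n);im=g["image"][:,:,::-1]
  im=cv2.resize(im[100:210,150:270] if n=="side" else im[170:270,100:230],None,fx=4,fy=4,interpolation=cv2.INTER_CUBIC)
  cv2.imwrite(f"pics/{n}6.png",im)
  P=cloud(g);d=g["depth"]
  for lo,hi in [(.056,.07),(.078,.095)]:
   m=((d>0)&(P[...,2]>lo)&(P[...,2]<hi)&(P[...,1]>.08)&(P[...,1]<.30)&(abs(P[...,0]-.5)<.1)).astype(np.uint8)
   k,l,st,_=cv2.connectedComponentsWithStats(m,connectivity=8)
   for i in range(1,k):
    if st[i,4]>40:q=P[l==i];print(n,lo,st[i],rect(q[:,:2]),q.mean(0).round(4))
E
```

```text
t25.27 tcp [0.4973 0.4235 0.2222] az 6.54 zt [ 0.001  0.003 -1.   ] w 0.0878 F [-0.5 -1.  -0.2] q [0.69 0.48 1.58 0.   1.08 0.57]
delta tool now mm [-176.    -0.6  144.7]
twist 0.24 delta after twist [-176.     0.2  144.7]
top 0.056 [182 209  18  10 142] (array([550.3, 115.2]), array([18.8, 40.4]), 5.99) [0.5502 0.1146 0.0636]
top 0.056 [153 212  18   9 122] (array([543.3, 183.3]), array([17.7, 40.8]), 5.82) [0.5442 0.1829 0.0629]
top 0.056 [184 224  18  11 144] (array([513. , 110.5]), array([18.5, 39.7]), 6.43) [0.5131 0.1102 0.0636]
top 0.056 [155 229  18   9 114] (array([503.7, 178.9]), array([15.8, 39.9]), 8.54) [0.5034 0.1784 0.0634]
top 0.078 [121 215  21  27 454] (array([517.1, 248.9]), array([56.2, 41.7]), 6.2) [0.5167 0.248  0.0859]
side 0.056 [181 145  29  11 149] (array([513.7, 232.8]), array([30.4, 66.6]), 65.19) [0.5162 0.2313 0.0629]
side 0.056 [208 153  14  11  93] (array([546.9, 182.2]), array([16.1, 40.2]), 9.4) [0.5464 0.1786 0.062 ]
side 0.056 [191 157  14  12  89] (array([505.8, 177.3]), array([14.2, 42.6]), 6.21) [0.5046 0.1737 0.0621]
side 0.056 [220 165  16  13 130] (array([552.4, 113.4]), array([19.2, 42.1]), 4.64) [0.5513 0.1099 0.0624]
side 0.056 [203 169  17  14 138] (array([515.9, 109.3]), array([20.4, 44.4]), 4.96) [0.5147 0.1059 0.0624]
side 0.078 [180 133  29  15 264] (array([519.3, 248.2]), array([56.8, 45.4]), 5.54) [0.5186 0.2426 0.0846]
```

View pics/top6.png

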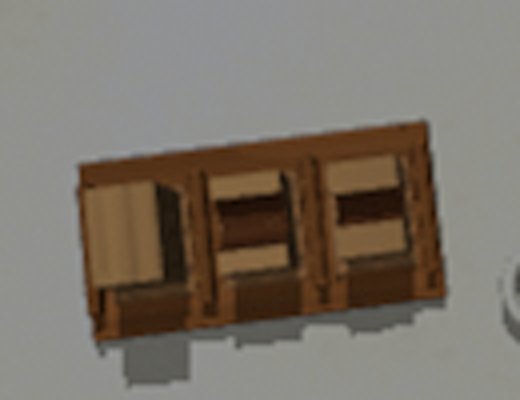

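View pics/side6.png

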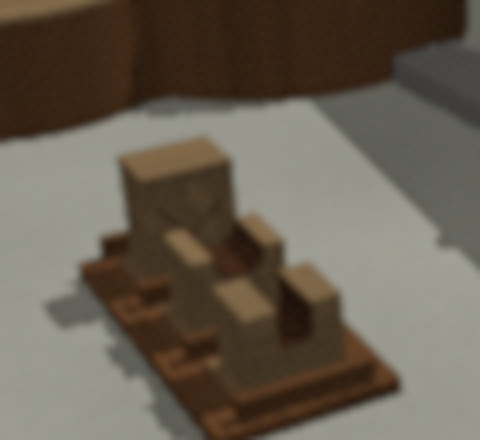

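Call:
jog_arm([
  {"delta_pos":[0,0,0],"twist":0,"jaw":1},
  {"delta_pos":[0,0,0],"twist":0,"jaw":1},
  {"delta_pos":[0,0,0],"twist":0,"jaw":1},
])

```text
t: 25.62
eef_pos: [0.4984, 0.4167, 0.2215]
eef_rot: [0.667, 0.745, -0.0, 0.0]
contact_force: [0.2, 0.1, 0.4]
gripper_width: 0.0879
```

```bash
python3 -c "
from cell import r
print(r.hand_in())"
```

```text
the job is handed in; nothing more can be done
None
```

I moved the three blocks to the empty rack in their original order, left to right: V, round, square. I then set the loose half on the V block and handed the job in at about 25.6 s of the 93 s. `hand_in` gave no verdict.

- **Blocks:** all three stand upright within about 2 mm of their bay centres in the top camera view, with their grooves within about 1° of the row.
- **Loose half:** it met the V block at the expected height, and its top measured 85–86 mm, where 85 mm means fully home. Its centre was 0.4 mm from the block's in x and in y, and its angle matched the row, so the sides and ends look flush.
- **Disagreements:** the cameras differed from each other by 1–3 mm, about their calibration error and well inside the tolerances. No check failed.
- **At hand-in:** the gripper was open and clear of everything.

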